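Clear the basket and pile the display bases

ROBOT

A 6-joint arm with a two-finger parallel gripper is mounted at the origin on the work surface. World frame = base frame: x ahead of the robot, y to its left, z up, the work surface at z = 0. Lengths are in m, angles in rad, forces in N, time in s.
With the tool pointing down it reaches from about 0.375 to 0.9 m from the base axis. Payload 3.1 kg.
Tool frame: the origin (TCP) lies on the centre line of the jaws, within the pads' length; the fingertips stand 19 mm ahead of it and the grasp point (between the pads) is the TCP; z points along the fingers, y is the line along which they close (so a half turn about z gives the same grasp; the last joint's range is limited). The gripper opens to 85 mm and grips with 20 to 120 N. Pads are 22 mm wide; open, the fingers measure 114 mm over their backs; the gripper's body (76 mm by 85 mm) begins 54 mm behind the grasp point. The pads swing forward as they close: fully open they stand 13 mm farther back than shut.
Start: joints at [-1.502, 0.527, 1.433, -0, 1.181, -0.178], TCP at [0.153, -0.606, 0.25] pointing down, gripper open.
Joint ranges: [-3.08, 3.08], [-0.75, 2.2], [0.22, 2.44], [-1.43, 4.57], [0, 2.65], [-2.85, 2.85]. Speed limits (rad/s): [2.79, 2.79, 3.14, 3.14, 3.14, 3.14].

INTERFACE

Orientations are given as a unit quaternion [x, y, z, w].
In Python, from station import manip, cams, sign_off gives the robot as it stands.
- The arm moves only by the tool carry_out, never from a script. Its argument "targets" is a list that holds one entry, the list of rows, each a list of 7 numbers: the shift along the tool's x, y, z in cm, then the turn, a rotation vector about the tool's x, y, z in degrees, then the finger opening in cm, from 0 to 8.54. A call has 1 to 12 rows; each row is the pose to reach, as a shift and turn from the pose commanded when the call began, along the tool's axes at that moment; what a row does not reach only later rows make up. A row lasts 1/12 s, in which the tool goes at most 41.7 mm and 7.16 degrees, less where a joint would pass 70% of its speed; a pose out of reach is approached as far as the arm can. A call with a gripper value outside its range is refused whole. The fingers move at their own pace and stop on an object; "force" is the grip in N (left out, the last holds). Time passes only in rows, so rows that repeat a pose let the fingers close. It gives the time, the measured TCP pose, the force, the opening and the grip force at its end, in the units of the state.
- manip.sense(): the state, without advancing time (a new reading comes with each control period).
- cams.snapshot(name): name is "side" or "top"; returns the picture (400x640x3 uint8, red, green, blue); there is no depth.
- cams.camera_info(name): a dict with "K" (3x3 intrinsics, pixels), "k1" (the pictures are not rectified: a ray, as slopes to the right and down, at radius r is drawn at 1 + k1 r^2 times it, then the intrinsics apply), "T" (4x4, takes a point from camera to world coordinates). Camera axes: x right, y down, z forward; pixel columns grow to the right and rows downward; lengths in m; the calibration is good to about 2 mm. A picture is of the moment at which its call begins. camera_info takes no time and is no camera call.
- sign_off(): hands the job in; it is judged then, once.
The state is a dict: "t": time; "q": joint angles; "qd": joint speeds; "tau": joint torques, N m; "tcp_pos": TCP position; "tool_rot": TCP orientation; "force": force on the tool from outside, world axes, zero at the start; "ft_torque": the same for the moment, N m; "finger_gap": opening from 0.0 (shut) to 1.0 (fully open); "gripper_force": force on a finger pad.
Only numpy, scipy, OpenCV 4.12 (cv2) and the standard library are available. Lean on these libraries where they do the work, as an engineer would, in place of code of your own. Each camera call takes 0.05 s, during which the arm holds its last target. There are 200 camera calls.

TASK

The small blue parts basket is standing on the dark display base: first hang it by its handle on both prongs of the hook stand. Then put the oak base on the dark one and after that the white base on the oak one, setting them down without dropping them, so that the three form one square pile with all edges flush. Leave the dark base where it lies and do not disturb the other things on the bench.

Things in the scene. Friction and masses are not known exactly. Their poses are not given: they have to be found in the camera images.
- dark_base: rectangular display base (flat wooden plinth), dark brown wood, the bottom of the pile; the basket stands on it at the start, 120 (x) x 60 (y) x 16 mm high, about 90 g; origin at the centre of its underside, x along its length, z up
- oak_base: rectangular display base (flat wooden plinth), pale oak wood, 120 (x) x 60 (y) x 16 mm high, about 90 g; origin at the centre of its underside, x along its length, z up
- white_base: rectangular display base (flat wooden plinth), painted white, 120 (x) x 60 (y) x 16 mm high, about 90 g; origin at the centre of its underside, x along its length, z up
- basket: blue open box 110 (x) x 56 (y) x 45 mm, about 160 g, under a rigid steel arch handle in its x-z plane: legs at x = +-53.5 mm, a level 9 mm thick bar along x (x = -44 to 44 mm) with its axis 125 mm above the underside; the bar's middle 44 mm is a flat-sided black grip 13 mm thick (y), 24 mm high. Opening under the bar: z = 45 to 113 mm. Origin at the centre of the underside
- basket_grip (a point): centre of the black grip, on the axis of the basket's handle bar, 125 mm above the basket's underside; axes as the basket
- hook_stand: fixed stand, foot 110 x 130 x 12 mm, with two parallel 7 mm prongs at y = +-37 mm: each rises at x = 0 to z = 150 mm, runs to the front (-x) sloping down to its low point at x = -70, z = 142 mm, then up to a red 10 mm ball tip at x = -88, z = 168 mm; a cross rod joins the uprights at z = 90 mm. The handle bar belongs on both prongs, along y. Origin on the table midway between the uprights
- hook_seat (a point): midway between the prongs, at the lowest place of their upper sides: 68 mm in front (-x) of the uprights, 145.5 mm above the table; a hung handle bar's axis rests about 4 to 5 mm above it; axes as the stand
- vise: fixed small grey bench vise, 116 mm round foot, 85 x 62 mm head, 116 mm high, its screw bar reaching 70 mm to its -x; origin at the centre of its underside
- model_car: yellow model car, 100 (x) x 44 (y) x 38 mm, a bystander; origin under its centre
- model_caravan: white model caravan, 110 (x) x 48 (y) x 51 mm, a bystander; origin under its centre
- red_paint: small red paint jar, 34 mm diameter, 45 mm high, a bystander; origin at the centre of its underside
- blue_paint: small blue paint jar, 34 mm diameter, 45 mm high, a bystander; origin at the centre of its underside
- screwdriver: screwdriver with red handle lying on the mat, 170 mm long along its x, a bystander; origin under its middle
- glue_syringe: clear and green glue syringe lying on the mat, about 150 mm long along its x, 34 mm wide, 22 mm high, a bystander; origin under its barrel

How it is judged:
On the way, in this order (a step that is already met when the one before it is completed fails the run):
1. the basket hangs by its handle on both prongs of the hook stand, released (x of basket_grip in the frame of hook_seat between -0.03 and 0.06 m and y of basket_grip in the frame of hook_seat between -0.016 and 0.016 m and z of basket_grip in the frame of hook_seat between -0.006 and 0.025 m and contact force between basket and hook_stand above 0.3 N and angle between the x axis of basket and the y axis of hook_stand, either way round below 0.3 rad and angle between basket's own z axis and vertical below 0.4 rad and contact force between the fingers and basket below 0.05 N), for 0.2 s.
2. the oak base lies squarely on the dark base (x of oak_base in the frame of dark_base between -0.005 and 0.005 m and y of oak_base in the frame of dark_base between -0.005 and 0.005 m and z of oak_base in the frame of dark_base between 0.013 and 0.019 m and angle between the x axis of oak_base and the x axis of dark_base, either way round below 0.09 rad and angle between oak_base's own z axis and vertical below 0.06 rad), for 0.2 s.
3. the white base lies squarely on the oak base (x of white_base in the frame of oak_base between -0.005 and 0.005 m and y of white_base in the frame of oak_base between -0.005 and 0.005 m and z of white_base in the frame of oak_base between 0.013 and 0.019 m and angle between the x axis of white_base and the x axis of oak_base, either way round below 0.09 rad and angle between white_base's own z axis and vertical below 0.06 rad), for 0.2 s.
At the end, for the whole second after the job is handed in: the basket hangs at rest by its handle bar on both prongs; the dark base lies flat on the mat, the oak base on it and the white base on top, each within 5 mm in length and in width and within 5 degrees of the base below; everything released and at rest (all of step 2 and all of step 3 and x of basket_grip in the frame of hook_seat between -0.03 and 0.06 m and y of basket_grip in the frame of hook_seat between -0.016 and 0.016 m and z of basket_grip in the frame of hook_seat between -0.006 and 0.025 m and contact force between basket and hook_stand above 0.3 N and angle between the x axis of basket and the y axis of hook_stand, either way round below 0.3 rad and angle between basket's own z axis and vertical below 0.4 rad and height (world z) of dark_base between 0 and 0.008 m and angle between dark_base's own z axis and vertical below 0.05 rad and linear speed of each of dark_base, oak_base, white_base below 0.03 m/s and linear speed of basket below 0.08 m/s); the robot touches nothing.
It fails at once if the dark base is moved more than 25 mm from its place (distance of dark_base from where it was at the start of the episode above 0.025 m).
It fails at once if the oak base is dropped: it falls faster than 0.5 m/s, out of the gripper (linear speed of oak_base above 0.5 m/s and contact force between the fingers and oak_base below 0.01 N).
It fails at once if the white base is dropped: it falls faster than 0.5 m/s, out of the gripper (linear speed of white_base above 0.5 m/s and contact force between the fingers and white_base below 0.01 N).
It fails at once if another thing on the bench (car, caravan, paint jars, screwdriver, syringe) is moved more than 20 mm (distance of any of model_car, model_caravan, red_paint, blue_paint, screwdriver, glue_syringe from where it was at the start of the episode above 0.02 m).
It also fails if it takes over 69 s, if anything falls off the work surface, if the arm or the gripper's body presses on something with over 40 N, if the wrist force passes 120 N, or if a joint passes its speed limit or range.

## Working session

There is one attempt and no reset: what is moved stays moved. The work goes in short steps, Python scripts to look and compute and a tool call to move; the robot and the scene stay as the last step left them, time stands still between calls to the robot, and variables do not carry over. Pictures are saved under pics/ and viewed, at most 10 in all, crops included, and the job is handed in when it is done.

Besides the shell and the picture viewer there is one more tool, called after "Call:" in YAML: its name, and indented under it one key for each argument. carry_out: Moves the arm, as the interface text tells. Its arguments: {"type":"object","properties":{"targets":{"type":"array"},"force":{"type":"number"}},"required":["targets"]}

```bash
mkdir -p pics; ls
cat > a.py <<'E'
from station import manip,cams
import cv2,numpy as np
for n in ("side","top"):
    im=cams.snapshot(n); cv2.imwrite(f"pics/{n}0.png",im[:,:,::-1]); 
    i=cams.camera_info(n); print(n,np.round(i["K"],1).tolist(),i["k1"],np.round(i["T"],4).tolist())
print(manip.sense())
E
python3 a.py
```

```text
pics
side [[494.4, 0.0, 326.6], [0.0, 494.4, 200.0], [0.0, 0.0, 1.0]] -0.0759448928565238 [[-0.9755, -0.1569, 0.1544, 0.3266], [-0.2191, 0.6234, -0.7506, 0.9928], [0.0215, -0.766, -0.6425, 0.9615], [0.0, 0.0, 0.0, 1.0]]
top [[381.9, 0.0, 322.2], [0.0, 381.9, 195.9], [0.0, 0.0, 1.0]] -0.061233576970477585 [[-0.0055, -0.9945, 0.1042, 0.4447], [-1.0, 0.0055, -0.0001, -0.0041], [-0.0005, -0.1042, -0.9946, 1.2752], [0.0, 0.0, 0.0, 1.0]]
{'t': 0.1, 'q': array([-1.50250785e+00,  5.28384549e-01,  1.43376646e+00, -1.16400630e-05,
        1.18141123e+00, -1.78520325e-01]), 'qd': array([-2.78368058e-06,  7.18354811e-05, -2.52260048e-03,  1.63722627e-03,
        1.69564743e-04, -3.53958556e-04]), 'tau': array([-7.72288149e-05, -4.43305635e+01, -1.78586733e+01, -1.56817932e-04,
        3.88416258e-03, -8.55395371e-06]), 'tcp_pos': array([ 0.15266549, -0.60544303,  0.24942692]), 'tool_rot': array([ 9.92394581e-01,  1.23093562e-01,  4.88762752e-05, -9.83593747e-04]), 'force': array([0.01382913, 0.03144815, 0.60662104]), 'ft_torque': array([ 0.09833267, -0.00347809, -0.04878387]), 'gripper_force': 0.0, 'finger_gap': 1.001502196080251}
```

View pics/top0.png

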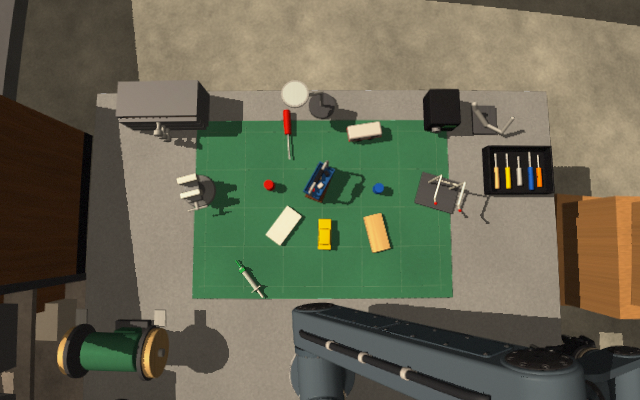

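View pics/side0.png

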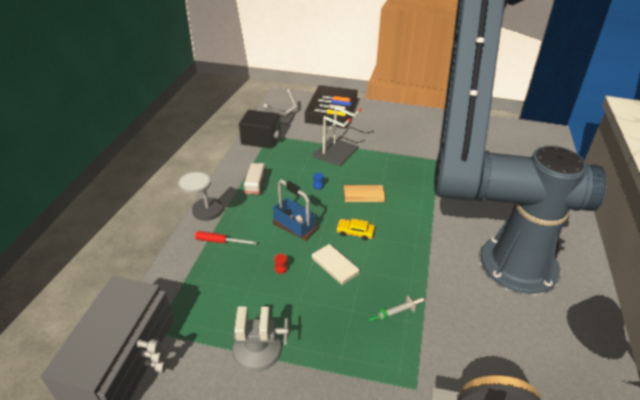

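The top view shows the basket at about (320,182), the oak base at (377,232), the white base at (284,225) and the stand's red tips near (436,202) and (460,212). In the side view the basket is at (296,218), oak at (364,194), white at (335,264) and the stand at (335,140).

```bash
cat > h.py <<'E'
from station import manip,cams
import cv2,numpy as np
INF={n:cams.camera_info(n) for n in("side","top")}
def ray(n,p):
    i=INF[n];K=np.array(i["K"]);T=np.array(i["T"])
    d=np.array([i["k1"],0,0,0,0],float)
    u=cv2.undistortPoints(np.array([[p]],float),K,d)[0,0]
    return T[:3,3],T[:3,:3]@np.array([u[0],u[1],1.])
def plane(n,p,z):
    o,d=ray(n,p);return o+d*(z-o[2])/d[2]
def tri(ps,pt):
    o1,d1=ray("side",ps);o2,d2=ray("top",pt)
    s=np.linalg.lstsq(np.c_[d1,-d2],o2-o1,rcond=None)[0]
    a,b=o1+s[0]*d1,o2+s[1]*d2
    return (a+b)/2,np.linalg.norm(a-b)
def proj(n,X):
    i=INF[n];T=np.linalg.inv(np.array(i["T"]))
    r=cv2.Rodrigues(T[:3,:3])[0]
    return cv2.projectPoints(np.array([X],float),r,T[:3,3],np.array(i["K"]),np.array([i["k1"],0,0,0,0.]))[0][0,0]
def blobs(im,lo,hi,roi,amin=8):
    x0,y0,x1,y1=roi
    m=cv2.inRange(cv2.cvtColor(im,cv2.COLOR_RGB2HSV)[y0:y1,x0:x1],np.array(lo),np.array(hi))
    n,l,s,c=cv2.connectedComponentsWithStats(m)
    out=[]
    for k in range(1,n):
        if s[k,4]>=amin:
            cs,_=cv2.findContours((l==k).astype(np.uint8),cv2.RETR_EXTERNAL,cv2.CHAIN_APPROX_NONE)
            out.append((s[k,4],c[k]+[x0,y0],cs[0][:,0]+[x0,y0]))
    return sorted(out,key=lambda b:-b[0])
E
cat > b.py <<'E'
from h import *
im={n:cams.snapshot(n) for n in("side","top")}
cv2.imwrite("pics/t1.png",cv2.resize(im["top"][145:265,255:480],None,fx=3.5,fy=3.5,interpolation=cv2.INTER_CUBIC)[:,:,::-1])
cv2.imwrite("pics/s1.png",cv2.resize(im["side"][80:290,240:400],None,fx=2.85,fy=2.85,interpolation=cv2.INTER_CUBIC)[:,:,::-1])
R={"top":(255,145,480,265),"side":(240,80,400,290)}
for n in R:
    for nm,lo,hi in(("red",(0,120,90),(8,255,255)),("oak",(10,60,130),(20,200,255)),("white",(10,5,150),(35,60,255)),("blue",(100,120,40),(125,255,255))):
        for a,c,ct in blobs(im[n],lo,hi,R[n])[:4]:
            r=cv2.minAreaRect(ct.astype(np.float32))
            print(n,nm,a,np.round(c,1),np.round(r[1],1),round(r[2],1),np.round(cv2.boxPoints(r),1).tolist() if a>150 else "")
E
python3 b.py
```

```text
top red 78 [268.3 184.3] [9.2 8.5] 45.0 
top red 11 [459.6 209.9] [2. 3.] 90.0 
top red 9 [435. 203.] [2. 2.] 90.0 
top oak 632 [376.9 231.9] [36.9 18.7] 76.0 [[362.8999938964844, 216.8000030517578], [381.1000061035156, 212.1999969482422], [390.0, 248.0], [371.8999938964844, 252.5]]
top white 3001 [465.4 202.8] [119.  31.] 90.0 [[448.0, 145.0], [479.0, 145.0], [479.0, 264.0], [448.0, 264.0]]
top white 653 [283.2 225.1] [17.8 36.6] 36.9 [[265.20001220703125, 234.39999389648438], [287.20001220703125, 205.10000610351562], [301.3999938964844, 215.8000030517578], [279.3999938964844, 245.10000610351562]]
top white 45 [440.9 179.6] [14.7  8.3] 41.2 
top white 30 [435.9 191.8] [ 2.2 15.3] 14.0 
top blue 235 [322.8 182.8] [ 9.3 34.3] 29.4 [[309.8999938964844, 194.8000030517578], [326.70001220703125, 164.89999389648438], [334.8999938964844, 169.5], [318.0, 199.39999389648438]]
top blue 125 [312.8 177. ] [ 4.5 33.6] 27.5 
top blue 94 [377.9 188.1] [10. 10.] 90.0 
side red 210 [280.4 263.2] [19. 11.] 90.0 [[275.0, 254.0], [286.0, 254.0], [286.0, 273.0], [275.0, 273.0]]
side red 15 [348.7 118.9] 
[... 784 characters left out ...]
[263.0, 146.0], [263.0, 190.0], [240.0, 190.0]]
side white 418 [375.2 142. ] [55.1 13.8] 11.8 [[344.3999938964844, 142.5], [347.20001220703125, 129.0], [401.20001220703125, 140.3000030517578], [398.3999938964844, 153.8000030517578]]
side blue 342 [287.5 220.8] [37.9 11.6] 38.2 [[268.8999938964844, 213.39999389648438], [276.1000061035156, 204.3000030517578], [305.8999938964844, 227.6999969482422], [298.70001220703125, 236.89999389648438]]
side blue 213 [294.8 208.3] [30.8 12. ] 42.0 [[281.1000061035156, 204.39999389648438], [289.1000061035156, 195.39999389648438], [312.1000061035156, 216.0], [304.0, 225.0]]
side blue 149 [318.  180.6] [16. 10.] 90.0 
side blue 47 [341.2 102.9] [18.2  2.5] 8.1
```

View pics/t1.png

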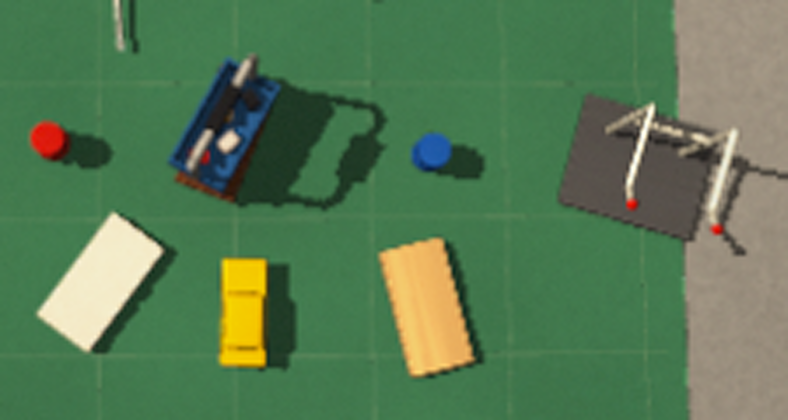

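View pics/s1.png

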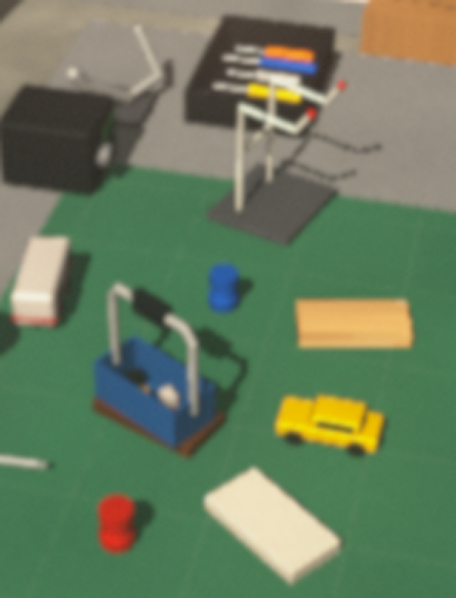

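The crops show the basket handle bar in top running from (250,62) to (193,166) crop px with the black grip between, and in side from (118,290) to (188,330). The red tips are at top (631,204) and (717,229), side (310,113) and (341,86). The stand's front faces the robot, and the dark base shows as a brown rim under the basket.

```bash
cat > c.py <<'E'
from h import *
t=lambda u,v:(255+(u+.5)/3.5-.5,145+(v+.5)/3.5-.5)
s=lambda u,v:(240+(u+.5)/2.85-.5,80+(v+.5)/2.85-.5)
P={"tipL":((310,113),(631,204)),"tipR":((341,86),(717,229)),"upL":((240,108),(651,104)),"upR":((269,84),(735,131)),
"barFar":((116,288),(250,60)),"barNear":((191,330),(192,167)),"gripFar":((136,293),(238,86)),"gripNear":((170,318),(211,132)),
"oak1":((296,299),(443,239)),"oak2":((410,299),(474,360)),"wh1":((205,502),(115,212)),"wh2":((252,468),(165,250)),"wh3":((338,545),(90,352)),"wh4":((291,568),(38,313))}
for k,(a,b) in P.items():
    X,g=tri(s(*a),t(*b));print(k,np.round(X,4),"gap",round(g,4))
im=cams.snapshot("top")
def fit(n,lo,hi,roi,z):
    b=blobs(im,lo,hi,roi)[0];c=plane("top",b[1],z)
    w=np.array([plane("top",p,z)[:2] for p in b[2]],np.float32)*1000
    r=cv2.minAreaRect(w);bx=cv2.boxPoints(r);e=bx[1]-bx[0];f=bx[2]-bx[1];L=e if np.hypot(*e)>np.hypot(*f) else f
    print(n,"centre",np.round(r[0],1),"mean",np.round(c*1000,1),"size",np.round(r[1],1),"yaw deg",np.round(np.degrees(np.arctan2(L[1],L[0]))%180,1))
fit("oak",(10,60,130),(20,200,255),(350,205,400,265),.016)
fit("white",(10,5,150),(35,60,255),(255,195,312,256),.016)
# basket rim (blue, seen from above): both sides of rim at z=.061
bl=[b for b in blobs(im,(100,120,40),(125,255,255),(300,155,345,205),20)]
w=np.array([plane("top",p,.061)[:2] for b in bl for p in b[2]],np.float32)*1000
r=cv2.minAreaRect(w);print("basket rim",r)
q=np.array([plane("top",p,.061)[:2] for b in bl for p in b[2]])
E
python3 c.py
```

```text
tipL [ 0.5378 -0.3343  0.1669] gap 0.001
tipR [ 0.5161 -0.4078  0.1633] gap 0.0018
upL [ 0.6241 -0.3616  0.1449] gap 0.0045
upR [ 0.6039 -0.4367  0.137 ] gap 0.0003
barFar [ 0.6655 -0.0169  0.139 ] gap 0.0036
barNear [0.5754 0.0337 0.145 ] gap 0.0031
gripFar [ 0.6421 -0.0063  0.1453] gap 0.0028
gripNear [0.6029 0.017  0.1411] gap 0.003
oak1 [ 0.5193 -0.1993  0.0142] gap 0.0006
oak2 [ 0.4019 -0.2262  0.0167] gap 0.0068
wh1 [0.5457 0.1113 0.0063] gap 0.0027
wh2 [0.5103 0.0635 0.0127] gap 0.0001
wh3 [0.4147 0.1347 0.0066] gap 0.0
wh4 [0.4502 0.1822 0.0189] gap 0.0024
oak centre [ 455.2 -182.1] mean [ 456.7 -183.3   16. ] size [120.6  61.7] yaw deg 13.2
white centre [480.7 124.1] mean [480.8 124.6  16. ] size [ 59. 120.] yaw deg 143.2
basket rim ((622.7421264648438, 6.022655487060547), (56.265926361083984, 110.75113677978516), 60.6198616027832)
```

The numbers agree with the text: bar z is about 0.142 (expected 0.141), the tips are at 0.165 (0.168), and both base sizes are right. Next I move above the basket with the tool yawed 150.5°.

```bash
cat > g.py <<'E'
import sys
from h import *
from scipy.spatial.transform import Rotation as Ro
# usage: g.py x y z yaw(deg of tool x)  -> shift (cm) and turn (deg) in tool axes
x,y,z,yaw=map(float,sys.argv[1:5]);s=manip.sense()
R=Ro.from_quat(s["tool_rot"]);T=Ro.from_euler("z",yaw,degrees=True)*Ro.from_euler("x",180,degrees=True)
print("t",round(s["t"],2),"tcp",np.round(s["tcp_pos"],4),"yaw",round(np.degrees(np.arctan2(*R.as_matrix()[[1,0],0])),2),"F",np.round(s["force"],1),"gap",round(s["finger_gap"],3))
print("shift",np.round(R.inv().apply(np.array([x,y,z])-s["tcp_pos"])*100,2),"turn",np.round((R.inv()*T).as_rotvec(degrees=True),2))
E
python3 g.py .6225 .006 .25 150.5
```

```text
t 0.25 tcp [ 0.1527 -0.6057  0.2498] yaw 14.14 F [ 0.  -0.4 -0.3] gap 1.001
shift [ 6.050e+01 -4.784e+01  4.000e-02] turn [-1.0000e-02 -8.0000e-02 -1.3636e+02]
```

Call:
carry_out:
  targets:
    - [[60.5, -47.8, 0, 0, 0, -136.4, 8.5], [60.5, -47.8, 0, 0, 0, -136.4, 8.5], [60.5, -47.8, 0, 0, 0, -136.4, 8.5], [60.5, -47.8, 0, 0, 0, -136.4, 8.5], [60.5, -47.8, 0, 0, 0, -136.4, 8.5], [60.5, -47.8, 0, 0, 0, -136.4, 8.5], [60.5, -47.8, 0, 0, 0, -136.4, 8.5], [60.5, -47.8, 0, 0, 0, -136.4, 8.5], [60.5, -47.8, 0, 0, 0, -136.4, 8.5], [60.5, -47.8, 0, 0, 0, -136.4, 8.5], [60.5, -47.8, 0, 0, 0, -136.4, 8.5], [60.5, -47.8, 0, 0, 0, -136.4, 8.5]]

```text
t: 1.25
tcp_pos: [0.4583, -0.2078, 0.2505]
tool_rot: [0.64, 0.768, -0.0, 0.0]
force: [-0.7, -0.2, -0.6]
finger_gap: 0.997
gripper_force: 0.0
```

```bash
python3 g.py .6225 .006 .25 150.5
```

```text
t 1.25 tcp [ 0.4583 -0.2078  0.2505] yaw 100.43 F [-0.7 -0.2 -0.6] gap 0.997
shift [18.06 20.02  0.05] turn [ 0.000e+00  2.000e-02 -5.007e+01]
```

Call:
carry_out:
  targets:
    - [[18.1, 20.0, 0, 0, 0, -50.1, 8.5], [18.1, 20.0, 0, 0, 0, -50.1, 8.5], [18.1, 20.0, 0, 0, 0, -50.1, 8.5], [18.1, 20.0, 0, 0, 0, -50.1, 8.5], [18.1, 20.0, 0, 0, 0, -50.1, 8.5], [18.1, 20.0, 0, 0, 0, -50.1, 8.5], [18.1, 20.0, 0, 0, 0, -50.1, 8.5], [18.1, 20.0, 0, 0, 0, -50.1, 8.5], [18.1, 20.0, 0, 0, 0, -50.1, 8.5], [18.1, 20.0, 0, 0, 0, -50.1, 8.5]]

```text
t: 2.08
tcp_pos: [0.6219, 0.0032, 0.2499]
tool_rot: [0.258, 0.966, -0.0, -0.001]
force: [0.3, 0.2, -0.2]
finger_gap: 0.999
gripper_force: 0.0
```

```bash
python3 g.py .6225 .006 .142 150.5
```

```text
t 2.08 tcp [0.6219 0.0032 0.2499] yaw 150.1 F [ 0.3  0.2 -0.2] gap 0.999
shift [ 0.07  0.29 10.79] turn [-0.06 -0.07 -0.4 ]
```

Call:
carry_out:
  targets:
    - [[0.1, 0.3, 3.5, 0, 0, -0.4, 8.5], [0.1, 0.3, 7, 0, 0, -0.4, 8.5], [0.1, 0.3, 9.5, 0, 0, -0.4, 6], [0.1, 0.3, 10.8, 0, 0, -0.4, 4], [0.1, 0.3, 10.8, 0, 0, -0.4, 3], [0.1, 0.3, 10.8, 0, 0, -0.4, 2], [0.1, 0.3, 10.8, 0, 0, -0.4, 1], [0.1, 0.3, 10.8, 0, 0, -0.4, 0.8], [0.1, 0.3, 10.8, 0, 0, -0.4, 0.5], [0.1, 0.3, 10.8, 0, 0, -0.4, 0.5], [0.1, 0.3, 10.8, 0, 0, -0.4, 0.5], [0.1, 0.3, 10.8, 0, 0, -0.4, 0.5]]
  force: 50

```text
t: 3.08
tcp_pos: [0.6243, 0.0065, 0.1439]
tool_rot: [0.254, 0.967, -0.0, 0.002]
force: [-0.3, -0.3, 6.7]
finger_gap: 0.141
gripper_force: 51.7
```

```bash
python3 g.py .6225 .006 .235 150.5
```

```text
t 3.08 tcp [0.6243 0.0065 0.1439] yaw 150.59 F [-0.3 -0.3  6.7] gap 0.141
shift [ 0.1  -0.13 -9.11] turn [0.04 0.17 0.09]
```

Call:
carry_out:
  targets:
    - [[0, 0, -0.5, 0, 0, 0, 0.5], [0, 0, -1.5, 0, 0, 0, 0.5], [0, 0, -3, 0, 0, 0, 0.5], [0, 0, -5, 0, 0, 0, 0.5], [0, 0, -7, 0, 0, 0, 0.5], [0, 0, -9, 0, 0, 0, 0.5], [0, 0, -9, 0, 0, 0, 0.5], [0, 0, -9, 0, 0, 0, 0.5]]

```text
t: 3.75
tcp_pos: [0.6237, 0.0068, 0.2334]
tool_rot: [0.254, 0.967, 0.0, 0.001]
force: [-0.2, 0.0, -1.8]
finger_gap: 0.141
gripper_force: 50.7
```

```bash
python3 g.py .459 -.352 .235 73.5
cat > p.py <<'E'
import sys
from h import *
# p.py tag cam x0 y0 x1 y1 scale ...
tag=sys.argv[1]
for k in range(2,len(sys.argv),6):
    n=sys.argv[k];x0,y0,x1,y1=map(int,sys.argv[k+1:k+5]);f=float(sys.argv[k+5])
    cv2.imwrite(f"pics/{tag}_{n}.png",cv2.resize(cams.snapshot(n)[y0:y1,x0:x1],None,fx=f,fy=f,interpolation=cv2.INTER_CUBIC)[:,:,::-1])
E
python3 p.py lift side 240 80 400 290 2.85
```

```text
t 3.75 tcp [0.6237 0.0068 0.2334] yaw 150.59 F [-0.2  0.  -1.8] gap 0.141
shift [ -3.27 -39.34  -0.19] turn [1.300e-01 7.000e-02 7.709e+01]
```

View pics/lift_side.png

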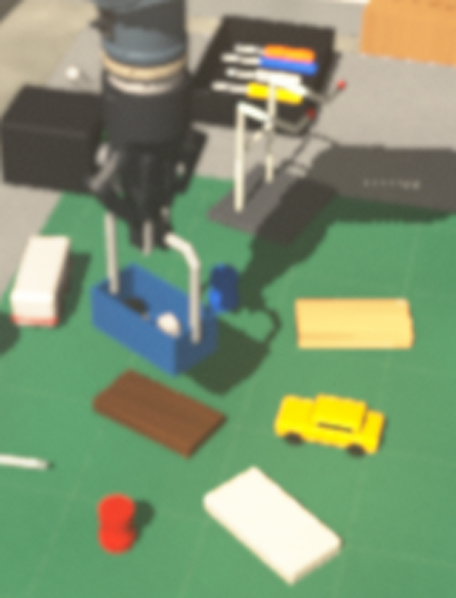

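The basket hangs level in the gripper at crop px (155,320), and the dark base is free at (158,412) crop px. I carry the basket to the front of the stand.

Call:
carry_out:
  targets:
    - [[-0.1, -2, -0.2, 0, 0, 5, 0.5], [-0.4, -5, -0.2, 0, 0, 11, 0.5], [-0.7, -8.5, -0.2, 0, 0, 18, 0.5], [-1.0, -12.5, -0.2, 0, 0, 25, 0.5], [-1.4, -16.5, -0.2, 0, 0, 32, 0.5], [-1.7, -20.5, -0.2, 0, 0, 39, 0.5], [-2.0, -24.5, -0.2, 0, 0, 46, 0.5], [-2.4, -28.5, -0.2, 0, 0, 53, 0.5], [-2.7, -32.5, -0.2, 0, 0, 60, 0.5], [-3.0, -36, -0.2, 0, 0, 67, 0.5], [-3.2, -38.5, -0.2, 0, 0, 73, 0.5], [-3.3, -39.3, -0.2, 0.1, 0.1, 77.1, 0.5]]

```text
t: 4.8
tcp_pos: [0.4564, -0.3552, 0.2323]
tool_rot: [0.804, 0.595, -0.001, -0.002]
force: [1.1, 0.6, -1.3]
finger_gap: 0.14
gripper_force: 50.7
```

```bash
python3 g.py .459 -.352 .193 73.5
cat > d.py <<'E'
from h import *
# dark base, now uncovered
im=cams.snapshot("top");hsv=cv2.cvtColor(im,cv2.COLOR_RGB2HSV)
print(hsv[175:191:4,312:330:4].reshape(-1,3).tolist())
for b in blobs(im,(0,60,20),(18,255,140),(285,145,360,215),60):
    w=np.array([plane("top",p,.016)[:2] for p in b[2]],np.float32)*1000
    r=cv2.minAreaRect(w);print(b[0],np.round(plane("top",b[1],.016)*1000,1),r)
a=cams.snapshot("side")
for b in blobs(a,(0,60,20),(18,255,140),(265,200,325,250),60):
    r=cv2.minAreaRect(b[2].astype(np.float32));print("side",b[0],b[1],cv2.boxPoints(r).round(1).tolist())
    h=cv2.approxPolyDP(cv2.convexHull(b[2].astype(np.int32)),2.,True)[:,0];print(h.tolist())
E
python3 d.py
```

```text
t 4.8 tcp [ 0.4564 -0.3552  0.2323] yaw 72.98 F [ 1.1  0.6 -1.3] gap 0.14
shift [0.38 0.18 3.93] turn [-0.3  -0.02 -0.52]
[[55, 94, 122], [11, 183, 110], [12, 193, 103], [11, 180, 109], [11, 185, 106], [12, 174, 113], [11, 190, 113], [12, 184, 101], [11, 185, 109], [11, 188, 102], [11, 185, 110], [11, 185, 110], [11, 189, 104], [12, 187, 109], [11, 191, 91], [11, 185, 110], [12, 190, 106], [11, 185, 106], [11, 187, 112], [57, 97, 50]]
620 [620.1   4.1  16. ] ((620.2671508789062, 4.089023590087891), (59.07296371459961, 117.727294921875), 67.595703125)
side 645 [295.18449612 224.32713178] [[272.6000061035156, 222.8000030517578], [280.3999938964844, 207.1999969482422], [317.20001220703125, 225.60000610351562], [309.3999938964844, 241.1999969482422]]
[[274, 220], [287, 211], [317, 226], [305, 239], [274, 223]]
```

Call:
carry_out:
  targets:
    - [[0.2, 0.1, 1.5, 0, 0, -0.3, 0.5], [0.4, 0.2, 3.0, -0.3, 0, -0.5, 0.5], [0.4, 0.2, 3.8, -0.3, 0, -0.5, 0.5], [0.4, 0.2, 3.9, -0.3, 0, -0.5, 0.5], [0.4, 0.2, 3.9, -0.3, 0, -0.5, 0.5]]

```text
t: 5.32
tcp_pos: [0.4618, -0.3472, 0.1943]
tool_rot: [0.798, 0.602, 0.001, -0.0]
force: [0.5, 0.2, -0.6]
finger_gap: 0.146
gripper_force: 50.7
```

```bash
python3 g.py .547 -.3775 .193 73.5; python3 p.py pre side 290 80 450 230 5 top 400 150 500 270 5
```

```text
t 5.32 tcp [ 0.4618 -0.3472  0.1943] yaw 74.1 F [ 0.5  0.2 -0.6] gap 0.146
shift [-0.58  9.02  0.13] turn [ 0.03 -0.1   0.6 ]
```

View pics/pre_side.png

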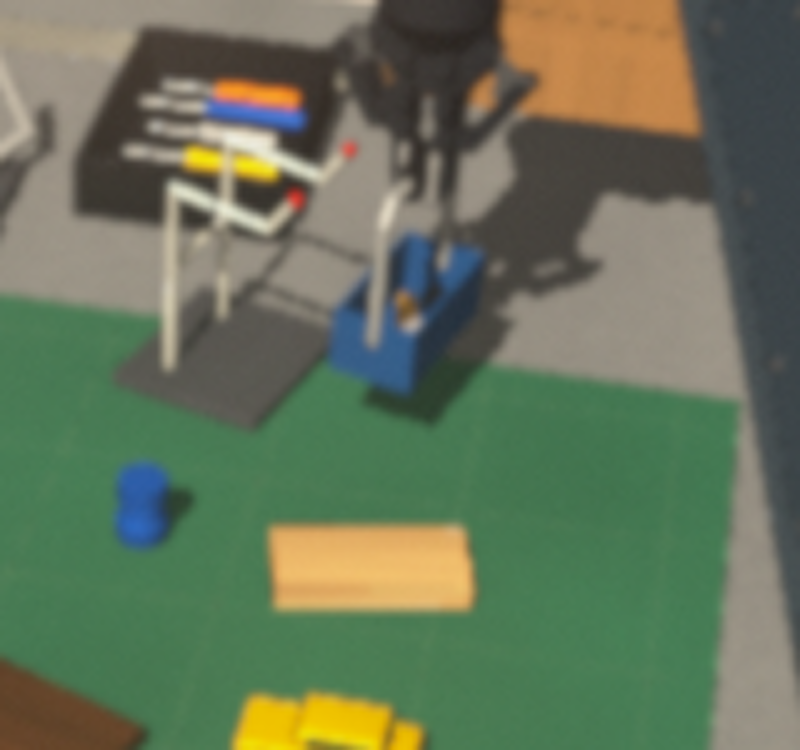

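The side crop shows the basket hanging level in front of the stand, its near handle bend at about (393,197) crop px, and the two red tips at (295,200) and (350,150). I check the bar's height against the projection before sliding in.

```bash
cat > e.py <<'E'
from h import *
s=manip.sense();p=s["tcp_pos"];d=np.array([.274,.962,0])
for z in(.186,.190,.194):
    for o in(.035,.044,.0535): 
        q=p+o*d;q[2]=z;print(z,o,"side crop",((proj("side",q)-[290,80]+.5)*5).round(0))
st=np.array([.959,-.284,0]);sy=np.array([.284,.959,0]);m=np.array([.612,-.397,0])
for sg in(1,-1):
    for x,z in((-.088,.168),(-.07,.142),(0,.150)):
        q=m+x*st+sg*.037*sy+[0,0,z];print("prong",sg,x,"side crop",((proj("side",q)-[290,80]+.5)*5).round(0),"topcrop",((proj("top",q)-[255,145]+.5)*3.5).round(0))
E
python3 e.py
```

```text
0.186 0.035 side crop [396. 202.]
0.186 0.044 side crop [389. 209.]
0.186 0.0535 side crop [383. 216.]
0.19 0.035 side crop [396. 196.]
0.19 0.044 side crop [390. 203.]
0.19 0.0535 side crop [383. 210.]
0.194 0.035 side crop [396. 191.]
0.194 0.044 side crop [390. 197.]
0.194 0.0535 side crop [384. 204.]
prong 1 -0.088 side crop [294. 196.] topcrop [635. 205.]
prong 1 -0.07 side crop [267. 224.] topcrop [631. 187.]
prong 1 0 side crop [171. 183.] topcrop [654. 108.]
prong -1 -0.088 side crop [347. 145.] topcrop [719. 229.]
prong -1 -0.07 side crop [319. 173.] topcrop [714. 211.]
prong -1 0 side crop [226. 135.] topcrop [736. 132.]
```

Call:
carry_out:
  targets:
    - [[-0.3, 1, 0, 0, 0, 0.3, 0.5], [-0.6, 2, 0, 0, 0, 0.6, 0.5], [-0.6, 3.2, 0, 0, 0, 0.6, 0.5], [-0.6, 4.4, 0, 0, 0, 0.6, 0.5], [-0.6, 5.6, 0, 0, 0, 0.6, 0.5], [-0.6, 6.8, 0, 0, 0, 0.6, 0.5], [-0.6, 8, 0, 0, 0, 0.6, 0.5], [-0.6, 8.7, 0, 0, 0, 0.6, 0.5], [-0.6, 9, 0, 0, 0, 0.6, 0.5], [-0.6, 9, 0, 0, 0, 0.6, 0.5]]

```text
t: 6.25
tcp_pos: [0.5474, -0.3793, 0.1959]
tool_rot: [0.802, 0.598, 0.001, 0.002]
force: [0.0, 0.9, -1.3]
finger_gap: 0.144
gripper_force: 50.7
```

```bash
python3 g.py .547 -.3775 .155 73.5; python3 p.py in side 290 80 450 190 5
```

```text
t 6.25 tcp [ 0.5474 -0.3793  0.1959] yaw 73.42 F [ 0.   0.9 -1.3] gap 0.144
shift [ 0.16 -0.1   4.09] turn [ 0.21  0.01 -0.08]
```

View pics/in_side.png

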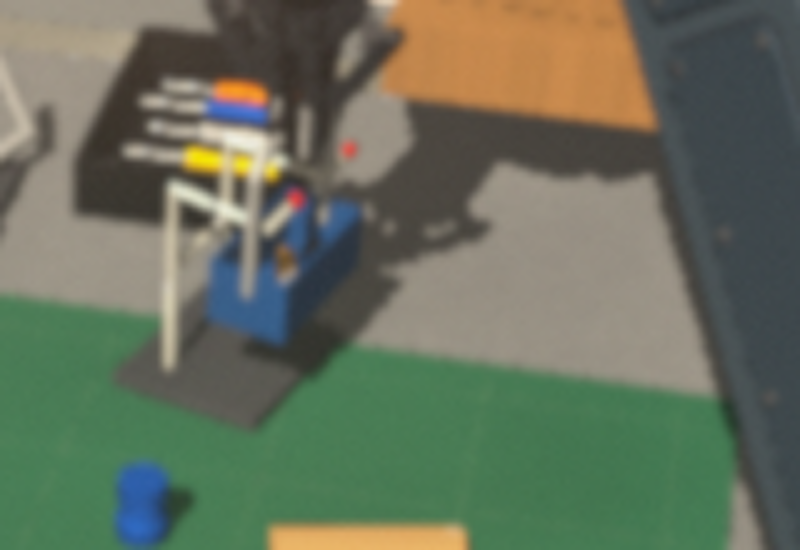

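The near leg (250,140–290) is outside the near prong, the bar is above the prongs, and the tip (297,200) is in front of it. I lower it now.

Call:
carry_out:
  targets:
    - [[0.1, 0, 1, 0.1, 0, 0, 0.5], [0.2, 0, 2, 0.2, 0, 0, 0.5], [0.2, -0.1, 3, 0.2, 0, 0, 0.5], [0.2, -0.1, 3.6, 0.2, 0, 0, 0.5], [0.2, -0.1, 4.0, 0.2, 0, 0, 0.5], [0.2, -0.1, 4.1, 0.2, 0, 0, 0.5], [0.2, -0.1, 4.1, 0.2, 0, 0, 0.5]]

```text
t: 6.88
tcp_pos: [0.5463, -0.3769, 0.1539]
tool_rot: [0.802, 0.597, -0.0, -0.001]
force: [0.9, 0.7, -2.3]
finger_gap: 0.146
gripper_force: 50.6
```

```bash
python3 g.py .547 -.3775 .150 73.5
```

```text
t 6.88 tcp [ 0.5463 -0.3769  0.1539] yaw 73.38 F [ 0.9  0.7 -2.3] gap 0.146
shift [-0.04  0.08  0.39] turn [-0.08 -0.04 -0.12]
```

Call:
carry_out:
  targets:
    - [[0, 0.1, 0.1, 0, 0, 0, 0.5], [0, 0.1, 0.2, 0, 0, 0, 0.5], [0, 0.1, 0.3, 0, 0, 0, 0.5], [0, 0.1, 0.3, 0, 0, 0, 0.5], [0, 0.1, 0.3, 0, 0, 0, 0.5]]

```text
t: 7.3
tcp_pos: [0.5475, -0.3772, 0.1517]
tool_rot: [0.802, 0.598, -0.0, -0.0]
force: [0.5, 0.1, -2.3]
finger_gap: 0.143
gripper_force: 50.7
```

Call:
carry_out:
  targets:
    - [[0, 0, 0.1, 0, 0, 0, 0.5], [0, 0, 0.2, 0, 0, 0, 0.5], [0, 0, 0.3, 0, 0, 0, 0.5], [0, 0, 0.3, 0, 0, 0, 0.5]]

```text
t: 7.63
tcp_pos: [0.5477, -0.3774, 0.1499]
tool_rot: [0.802, 0.598, -0.0, 0.0]
force: [-1.7, 1.2, 6.0]
finger_gap: 0.144
gripper_force: 51.8
```

Call:
carry_out:
  targets:
    - [[0, 0, -0.1, 0, 0, 0, 0.5], [0, 0, -0.1, 0, 0, 0, 1.5], [0, 0, -0.1, 0, 0, 0, 2], [0, 0, -0.1, 0, 0, 0, 3], [0, 0, -0.1, 0, 0, 0, 4], [0, 0, -0.1, 0, 0, 0, 4], [0, 0, -0.1, 0, 0, 0, 4]]

```text
t: 8.22
tcp_pos: [0.5475, -0.3772, 0.1494]
tool_rot: [0.802, 0.598, -0.0, -0.0]
force: [-0.4, -0.4, -0.0]
finger_gap: 0.469
gripper_force: 0.0
```

```bash
python3 p.py hung side 290 80 450 190 5;python3 g.py .547 -.3775 .26 73.5
```

```text
t 8.27 tcp [ 0.5475 -0.3772  0.1495] yaw 73.38 F [-0.7  0.7  0.1] gap 0.469
shift [ -0.04  -0.05 -11.05] turn [-0.04 -0.02 -0.12]
```

View pics/hung_side.png

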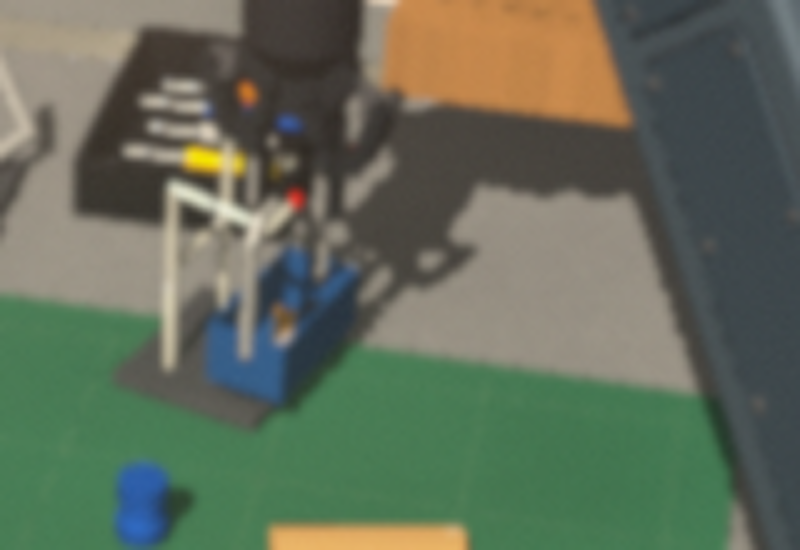

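The bar rests in the prongs' valley near (250,228), the basket is level, and the fingers are open and off the handle at 0 N. I retreat straight up.

Call:
carry_out:
  targets:
    - [[0, 0, -1, 0, 0, 0, 4], [0, 0, -3, 0, 0, 0, 4], [0, 0, -6, 0, 0, 0, 4], [0, 0, -9, 0, 0, 0, 4], [0, 0, -11, 0, 0, 0, 4], [0, 0, -11, 0, 0, 0, 4]]

```text
t: 8.77
tcp_pos: [0.5499, -0.3794, 0.2664]
tool_rot: [0.802, 0.598, 0.001, 0.006]
force: [0.3, -0.2, 1.2]
finger_gap: 0.469
gripper_force: 0.0
```

```bash
cat > m.py <<'E'
from h import *
A=dict(oak=((10,60,130),(20,200,255)),white=((10,5,150),(35,60,255)),dark=((4,130,50),(16,255,140)))
def edges(im,n,name,roi,z):
    b=blobs(im,*A[name],roi)[0]
    w=np.array([plane(n,p,z)[:2] for p in b[2]],np.float32)*1000
    return b,w
def base(name,roi,z,im=None):
    im=cams.snapshot("top") if im is None else im
    b,w=edges(im,"top",name,roi,z);r=cv2.minAreaRect(w);c=plane("top",b[1],z)[:2]*1000
    m=cv2.moments(b[2].astype(np.int32).reshape(-1,1,2))
    # second-moment axis of the filled pixels, metric
    mask=np.zeros(im.shape[:2],np.uint8);cv2.drawContours(mask,[b[2].astype(np.int32).reshape(-1,1,2)],-1,1,-1)
    P=np.array([plane("top",(x,y),z)[:2] for y,x in np.argwhere(mask)])*1000
    ev,V=np.linalg.eigh(np.cov(P.T));yaw=np.degrees(np.arctan2(V[1,1],V[0,1]))%180
    print(name,"rect",np.round(r[0],1),np.round(r[1],1),"mom centre",P.mean(0).round(1),"yaw",round(yaw,1),"size",np.sqrt(12*ev).round(1))
if __name__=="__main__":
    im=cams.snapshot("top")
    base("dark",(285,145,360,215),.016,im);base("oak",(350,205,400,265),.016,im);base("white",(255,195,312,256),.016,im)
    s=cams.snapshot("side")
    for n,roi in(("dark",(265,200,325,250)),("oak",(335,175,395,210)),("white",(300,230,370,292))):
        b=blobs(s,*A[n],roi)[0];h=cv2.approxPolyDP(cv2.convexHull(b[2].astype(np.int32)),1.5,True)[:,0]
        print(n,"side hull",h.tolist())
        t=blobs(im,*A[n],dict(dark=(285,145,360,215),oak=(350,205,400,265),white=(255,195,312,256))[n])[0]
        print("  top box",cv2.boxPoints(cv2.minAreaRect(t[2].astype(np.float32))).round(1).tolist())
E
python3 m.py; python3 g.py .4555 -.1825 .10 13.2
```

```text
dark rect [620.4   3.9] [ 58.1 117.8] mom centre [620.1   4.2] yaw 158.4 size [ 58.3 117.7]
oak rect [ 455.6 -182.4] [118.3  60.9] mom centre [ 464.5 -189. ] yaw 23.1 size [ 53.6 111.8]
white rect [480.5 123.9] [ 59.7 120. ] mom centre [480.4 124.3] yaw 143.5 size [ 59.9 120.3]
dark side hull [[274, 220], [286, 211], [308, 221], [316, 227], [304, 238], [280, 226]]
  top box [[305.0, 196.0], [318.0, 163.39999389648438], [334.20001220703125, 169.89999389648438], [321.20001220703125, 202.5]]
oak side hull [[382, 186], [384, 195], [382, 201], [345, 199], [344, 187], [346, 185]]
  top box [[363.20001220703125, 216.89999389648438], [381.1000061035156, 212.5], [389.8999938964844, 247.5], [372.0, 252.0]]
white side hull [[313, 253], [330, 245], [357, 267], [358, 272], [343, 283], [340, 283], [312, 258]]
  top box [[265.20001220703125, 234.39999389648438], [287.20001220703125, 205.10000610351562], [301.6000061035156, 215.89999389648438], [279.6000061035156, 245.1999969482422]]
t 8.87 tcp [ 0.5478 -0.3775  0.2611] yaw 73.39 F [-0.4  1.2 -0.6] gap 0.467
shift [ 16.06 -14.45  16.07] turn [ 1.300e-01 -1.000e-02  6.019e+01]
```

Call:
carry_out:
  targets:
    - [[2.7, -2.4, 0, 0, 0, 7, 4], [5.4, -4.8, 0, 0, 0, 14, 4], [8, -7.2, 0, 0, 0, 21, 4], [10.7, -9.6, 0, 0, 0, 28, 6], [13.4, -12, 2, 0, 0, 35, 7], [15.5, -14, 5, 0, 0, 42, 8], [16.1, -14.5, 8, 0, 0, 49, 8.5], [16.1, -14.5, 11, 0, 0, 56, 8.5], [16.1, -14.5, 14, 0.1, 0, 60.2, 8.5], [16.1, -14.5, 16, 0.1, 0, 60.2, 8.5], [16.1, -14.5, 16, 0.1, 0, 60.2, 8.5]]

```text
t: 9.78
tcp_pos: [0.4511, -0.1791, 0.0952]
tool_rot: [0.993, 0.115, -0.005, -0.005]
force: [0.4, 0.1, -0.2]
finger_gap: 0.996
gripper_force: 0.0
```

```bash
python3 g.py .4555 -.183 .035 13.5
```

```text
t 9.78 tcp [ 0.4511 -0.1791  0.0952] yaw 13.19 F [ 0.4  0.1 -0.2] gap 0.996
shift [0.39 0.55 6.01] turn [-0.61  0.51 -0.31]
```

Call:
carry_out:
  targets:
    - [[0, 0, 2, 0, 0, 0, 8.5], [0, 0, 4, 0, 0, 0, 8.5], [0, 0, 5.5, 0, 0, 0, 8.5], [0, 0, 6, 0, 0, 0, 8.5], [0, 0, 6, 0, 0, 0, 8.5], [0, 0, 6, 0, 0, 0, 8.5]]

```text
t: 10.28
tcp_pos: [0.4546, -0.1814, 0.0401]
tool_rot: [0.993, 0.115, -0.001, -0.001]
force: [0.3, 0.6, 0.4]
finger_gap: 0.995
gripper_force: 0.0
```

```bash
python3 g.py .4555 -.183 .030 13.4;  python3 p.py oak side 310 130 430 220 6.5
```

```text
t 10.28 tcp [ 0.4546 -0.1814  0.0401] yaw 13.19 F [0.3 0.6 0.4] gap 0.995
shift [0.06 0.18 1.01] turn [-0.11  0.07 -0.21]
```

View pics/oak_side.png

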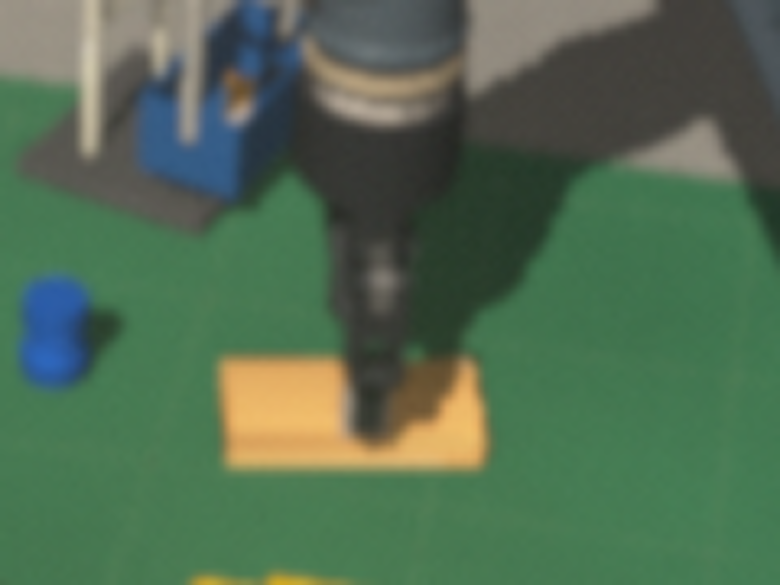

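The side crop shows the near finger's tip at (370,437), outside the near long side of the oak base, whose bottom edge runs from (228,466) to (485,466). I check this against projections before going down.

```bash
cat > f.py <<'E'
from h import *
c=lambda X:((proj("side",X)-[310,130]+.5)*6.5).round(0)
p=np.array([.4546,-.1814,0]);d=np.array([-.228,.973,0]);l=np.array([.973,.228,0])
for o in(.0425,.057):
    for z in(.01,.02,.03,.04): print(o,z,c(p+o*d+[0,0,z]))
o=np.array([.4555,-.183,0])
for a in(.06,-.06):
    for b,z in((.03,0),(.03,.016),(-.03,.016)): print("oak",a,b,z,c(o+a*l+b*d+[0,0,z]))
E
python3 f.py; python3 g.py .4555 -.183 .030 13.4
```

```text
0.0425 0.01 [355. 467.]
0.0425 0.02 [357. 450.]
0.0425 0.03 [358. 434.]
0.0425 0.04 [360. 417.]
0.057 0.01 [357. 487.]
0.057 0.02 [359. 471.]
0.057 0.03 [360. 454.]
0.057 0.04 [362. 437.]
oak 0.06 0.03 0 [222. 462.]
oak 0.06 0.03 0.016 [223. 436.]
oak 0.06 -0.03 0.016 [219. 356.]
oak -0.06 0.03 0 [478. 465.]
oak -0.06 0.03 0.016 [482. 439.]
oak -0.06 -0.03 0.016 [469. 359.]
t 10.33 tcp [ 0.4548 -0.1816  0.0405] yaw 13.19 F [-0.2 -0.1  0.5] gap 0.99
shift [0.03 0.15 1.05] turn [-0.07  0.03 -0.21]
```

Call:
carry_out:
  targets:
    - [[0, 0.1, 1, 0, 0, -0.2, 8.5], [0, 0.1, 1.8, 0, 0, -0.2, 8.5], [0, 0.1, 2.2, 0, 0, -0.2, 8.5], [0, 0.1, 2.2, 0, 0, -0.2, 7.2], [0, 0.1, 2.2, 0, 0, -0.2, 6.6], [0, 0.1, 2.2, 0, 0, -0.2, 6], [0, 0.1, 2.2, 0, 0, -0.2, 5.5], [0, 0.1, 2.2, 0, 0, -0.2, 5.5], [0, 0.1, 2.2, 0, 0, -0.2, 5.5], [0, 0.1, 2.2, 0, 0, -0.2, 5.5]]
  force: 50

```text
t: 11.17
tcp_pos: [0.4545, -0.1821, 0.018]
tool_rot: [0.993, 0.117, -0.001, -0.001]
force: [-0.6, 1.0, 5.3]
finger_gap: 0.688
gripper_force: 54.8
```

```bash
python3 g.py .4555 -.183 .12 13.4
```

```text
t 11.17 tcp [ 0.4545 -0.1821  0.018 ] yaw 13.39 F [-0.6  1.   5.3] gap 0.688
shift [  0.06   0.08 -10.2 ] turn [-0.12  0.07 -0.01]
```

Call:
carry_out:
  targets:
    - [[0, 0, -0.5, 0, 0, 0, 5.5], [0, 0, -1.5, 0, 0, 0, 5.5], [0, 0, -3.5, 0, 0, 0, 5.5], [0, 0, -6, 0, 0, 0, 5.5], [0, 0, -8, 0, 0, 0, 5.5], [0, 0, -9, 0, 0, 0, 5.5], [0, 0, -9, 0, 0, 0, 5.5]]

```text
t: 11.75
tcp_pos: [0.4562, -0.1834, 0.1101]
tool_rot: [0.993, 0.117, 0.001, 0.001]
force: [1.5, -0.7, -1.5]
finger_gap: 0.688
gripper_force: 54.2
```

```bash
python3 g.py .6205 .004 .108 -21.8; python3 -c "
from m import *
base('dark',(285,145,360,215),.016)"
```

```text
t 11.75 tcp [ 0.4562 -0.1834  0.1101] yaw 13.39 F [ 1.5 -0.7 -1.5] gap 0.688
shift [ 20.32 -14.42   0.23] turn [ 0.08 -0.19 35.19]
dark rect [620.3   3.9] [ 58.2 117.8] mom centre [620.3   4.1] yaw 158.4 size [ 58.3 117.6]
```

Call:
carry_out:
  targets:
    - [[1, -0.7, 0, 0, 0, 2, 5.5], [3, -2, 0, 0, 0, 6, 5.5], [5.5, -3.8, 0, 0, 0, 10, 5.5], [8, -5.6, 0, 0, 0, 14, 5.5], [10.5, -7.4, 0, 0, 0, 18.5, 5.5], [13, -9.2, 0, 0, 0, 23, 5.5], [15.5, -11, 0, 0, 0, 28, 5.5], [18, -12.6, 0, 0, 0, 32, 5.5], [19.7, -13.8, 0, 0, 0, 34.5, 5.5], [20.4, -14.3, 0, 0, 0, 35.2, 5.5], [20.4, -14.3, 0, 0, 0, 35.2, 5.5], [20.4, -14.3, 0, 0, 0, 35.2, 5.5]]

```text
t: 12.8
tcp_pos: [0.6187, 0.0038, 0.1064]
tool_rot: [0.982, -0.188, -0.003, -0.0]
force: [-1.0, -1.0, -1.4]
finger_gap: 0.687
gripper_force: 54.1
```

```bash
python3 g.py .6205 .004 .045 -21.6
```

```text
t 12.8 tcp [0.6187 0.0038 0.1064] yaw -21.72 F [-1.  -1.  -1.4] gap 0.687
shift [ 0.19 -0.09  6.14] turn [ 0.02  0.3  -0.12]
```

Call:
carry_out:
  targets:
    - [[0.1, 0, 1.5, 0, 0.2, 0, 5.5], [0.1, 0, 3.5, 0, 0.2, 0, 5.5], [0.1, 0, 5, 0, 0.2, 0, 5.5], [0.1, 0, 5.7, 0, 0.2, 0, 5.5], [0.1, 0, 5.7, 0, 0.2, 0, 5.5], [0.1, 0, 5.7, 0, 0.2, 0, 5.5], [0.1, 0, 5.7, 0, 0.2, 0, 5.5]]

```text
t: 13.38
tcp_pos: [0.6213, 0.0029, 0.0515]
tool_rot: [0.982, -0.19, 0.001, -0.0]
force: [-0.6, -0.1, -0.9]
finger_gap: 0.69
gripper_force: 54.1
```

```bash
python3 g.py .6205 .004 .034 -21.7
cat > k.py <<'E'
from h import *
# colour masks of both bases around the pile, as small label maps in numbers
S=cams.snapshot("side");T=cams.snapshot("top")
np.save("S.npy",S);np.save("T.npy",T)
cv2.imwrite("pics/ab.png",cv2.hconcat([cv2.resize(S[195:245,262:330],(408,300),interpolation=cv2.INTER_CUBIC)[:,:,::-1],cv2.resize(T[155:215,290:350],(300,300),interpolation=cv2.INTER_CUBIC)[:,:,::-1]]))
for n,im,roi in(("side",S,(262,190,335,250)),("top",T,(290,150,355,215))):
    for nm,lo,hi in(("oak",(9,60,140),(22,200,255)),("dark",(4,130,40),(16,255,135))):
        for b in blobs(im,lo,hi,roi,15)[:3]:
            h=cv2.approxPolyDP(cv2.convexHull(b[2].astype(np.int32)),1.2,True)[:,0]
            print(n,nm,b[0],h.tolist())
E
python3 k.py
```

```text
t 13.38 tcp [0.6213 0.0029 0.0515] yaw -21.85 F [-0.6 -0.1 -0.9] gap 0.69
shift [-0.12 -0.07  1.75] turn [-0.06 -0.15 -0.15]
side oak 388 [[301, 209], [307, 209], [317, 215], [305, 231], [291, 223], [292, 217]]
side oak 72 [[274, 207], [276, 207], [283, 217], [282, 219], [272, 213], [272, 209]]
side dark 257 [[274, 220], [277, 218], [317, 226], [306, 238], [303, 238], [274, 222]]
```

```bash
cat > q.py <<'E'
from h import *
y=np.radians(-21.7);l=np.array([np.cos(y),np.sin(y),0]);w=np.array([-l[1],l[0],0])
c=np.array([.6205,.004,0]);t=np.array([.6213,.0029,0])
for nm,o,z in(("dark",c,0),("dark",c,.016),("oak@tcp",t,.0335),("oak@tcp",t,.0495)):
    print(nm,z,[proj("side",o+a*.06*l+b*.03*w+[0,0,z]).round(1).tolist() for a,b in((1,1),(1,-1),(-1,-1),(-1,1))])
E
python3 q.py
```

```text
dark 0 [[271.6, 223.4], [284.6, 212.2], [318.0, 228.6], [305.5, 240.7]]
dark 0.016 [[271.3, 219.3], [284.4, 208.1], [318.1, 224.4], [305.5, 236.6]]
oak@tcp 0.0335 [[270.9, 214.4], [284.0, 203.2], [318.0, 219.5], [305.2, 231.6]]
oak@tcp 0.0495 [[270.6, 210.1], [283.9, 199.0], [318.0, 215.2], [305.2, 227.3]]
```

View pics/ab.png

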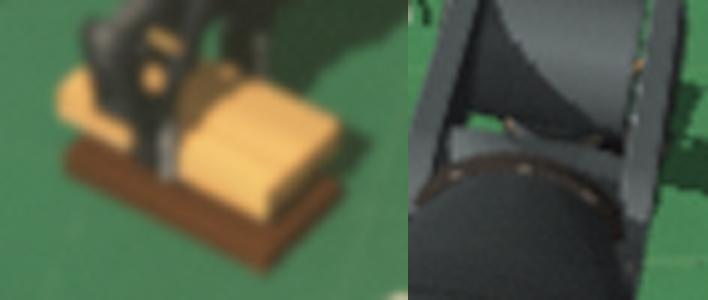

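The left half shows the oak base hovering squarely over the dark one: oak front corner at (268,220), dark front corner at (262,272), both ends in line to within a pixel. The arm hides the pile from above. I lower it.

Call:
carry_out:
  targets:
    - [[-0.1, 0, 0.6, 0, 0, 0, 5.5], [-0.1, -0.1, 1.1, 0, -0.1, -0.1, 5.5], [-0.1, -0.1, 1.4, 0, -0.1, -0.1, 5.5], [-0.1, -0.1, 1.5, 0, -0.1, -0.1, 5.5], [-0.1, -0.1, 1.6, 0, -0.1, -0.1, 5.5], [-0.1, -0.1, 1.7, 0, -0.1, -0.1, 5.5], [-0.1, -0.1, 1.7, 0, -0.1, -0.1, 5.5]]

```text
t: 14.07
tcp_pos: [0.6204, 0.005, 0.0341]
tool_rot: [0.982, -0.188, -0.0, -0.001]
force: [-1.7, 0.4, 2.5]
finger_gap: 0.688
gripper_force: 54.5
```

```bash
python3 g.py .6205 .004 .034 -21.7
```

```text
t 14.07 tcp [0.6204 0.005  0.0341] yaw -21.71 F [-1.7  0.4  2.5] gap 0.688
shift [0.05 0.09 0.01] turn [-0.05  0.04 -0.01]
```

Call:
carry_out:
  targets:
    - [[0, 0, 0, 0, 0, 0, 6], [0, 0, 0, 0, 0, 0, 6.5], [0, 0, 0, 0, 0, 0, 7.5], [0, 0, 0, 0, 0, 0, 8.5], [0, 0, -0.5, 0, 0, 0, 8.5], [0, 0, -2, 0, 0, 0, 8.5], [0, 0, -5, 0, 0, 0, 8.5], [0, 0, -8, 0, 0, 0, 8.5], [0, 0, -8, 0, 0, 0, 8.5]]

```text
t: 14.82
tcp_pos: [0.6245, 0.0043, 0.1198]
tool_rot: [0.982, -0.188, 0.006, -0.001]
force: [0.5, 0.2, 0.7]
finger_gap: 1.001
gripper_force: 0.0
```

```bash
python3 g.py .4805 .1245 .114 -36.7; python3 k.py
```

```text
t 14.82 tcp [0.6245 0.0043 0.1198] yaw -21.7 F [0.5 0.2 0.7] gap 1.001
shift [-17.83  -5.85   0.4 ] turn [-0.27 -0.6  15.  ]
side oak 817 [[317, 222], [306, 236], [304, 236], [272, 219], [272, 215], [285, 204], [316, 219]]
side dark 85 [[274, 222], [317, 226], [306, 238], [304, 238]]
top oak 56 [[328, 186], [324, 187], [312, 185], [310, 183], [311, 181], [327, 183]]
```

Call:
carry_out:
  targets:
    - [[-2, -0.7, 0, 0, 0, 2, 8.5], [-5, -1.7, 0, 0, 0, 5, 8.5], [-8, -2.7, 0, 0, 0, 8, 8.5], [-11, -3.7, 0, 0, 0, 11, 8.5], [-14, -4.8, 0, 0, 0, 13, 8.5], [-16.5, -5.6, 0, 0, 0, 15, 8.5], [-17.4, -5.9, 1.5, 0, 0, 15, 8.5], [-17.4, -5.9, 4, 0, 0, 15, 8.5], [-17.4, -5.9, 6, 0, 0, 15, 8.5], [-17.4, -5.9, 7, 0, 0, 15, 8.5], [-17.4, -5.9, 7, 0, 0, 15, 8.5], [-17.4, -5.9, 7, 0, 0, 15, 8.5]]

```text
t: 15.92
tcp_pos: [0.4801, 0.1239, 0.0431]
tool_rot: [0.949, -0.315, -0.001, -0.0]
force: [0.1, 0.2, 0.4]
finger_gap: 0.997
gripper_force: 0.0
```

```bash
python3 g.py .4805 .1245 .018 -36.7; python3 k.py; python3 -c "
from m import *
im=np.load('T.npy')
base('oak',(290,150,355,215),.032,im)
try: base('dark',(290,150,355,215),.016,im)
except Exception as e: print(e)"
```

```text
t 15.92 tcp [0.4801 0.1239 0.0431] yaw -36.73 F [0.1 0.2 0.4] gap 0.997
shift [ 0.01 -0.07  2.51] turn [ 0.04  0.14 -0.03]
side oak 799 [[272, 215], [283, 205], [286, 205], [316, 219], [317, 222], [304, 236], [273, 220]]
side oak 41 [[334, 213], [329, 212], [325, 208], [324, 204], [334, 210]]
side dark 98 [[317, 226], [306, 238], [276, 224], [274, 221]]
top oak 625 [[319, 162], [335, 168], [322, 201], [305, 195]]
oak rect [621.5   1.9] [ 59.6 121.9] mom centre [619.  -8.] yaw 157.3 size [ 43.7 125.6]
list index out of range
```

Call:
carry_out:
  targets:
    - [[0, -0.1, 1, 0, 0.1, 0, 8.5], [0, -0.1, 2, 0, 0.1, 0, 8.5], [0, -0.1, 2.5, 0, 0.1, 0, 8.5], [0, -0.1, 2.5, 0, 0.1, 0, 7.2], [0, -0.1, 2.5, 0, 0.1, 0, 6.6], [0, -0.1, 2.5, 0, 0.1, 0, 6], [0, -0.1, 2.5, 0, 0.1, 0, 5.5], [0, -0.1, 2.5, 0, 0.1, 0, 5.5], [0, -0.1, 2.5, 0, 0.1, 0, 5.5], [0, -0.1, 2.5, 0, 0.1, 0, 5.5]]
  force: 50

```text
t: 16.85
tcp_pos: [0.4814, 0.1249, 0.0192]
tool_rot: [0.949, -0.315, 0.001, -0.0]
force: [-0.1, -0.0, 4.0]
finger_gap: 0.694
gripper_force: 54.7
```

```bash
python3 g.py .4805 .1245 .125 -36.7
cat > sp.py <<'E'
from h import *
# finer base measure: 4x upsampled picture, hull of the mask, metric min-area rectangle
def fine(im,lo,hi,roi,z,n="top",f=4):
    x0,y0,x1,y1=roi
    big=cv2.resize(im[y0:y1,x0:x1],None,fx=f,fy=f,interpolation=cv2.INTER_CUBIC)
    b=blobs(big,lo,hi,(0,0,big.shape[1],big.shape[0]),100)[0]
    h=cv2.convexHull(b[2].astype(np.int32))[:,0]
    w=np.array([plane(n,((p[0]+.5)/f-.5+x0,(p[1]+.5)/f-.5+y0),z)[:2] for p in h],np.float32)*1000
    r=cv2.minAreaRect(w);bx=cv2.boxPoints(r);e=max((bx[1]-bx[0],bx[2]-bx[1]),key=np.linalg.norm)
    return np.round(r[0],1),np.round(r[1],1),round(np.degrees(np.arctan2(e[1],e[0]))%180,1)
if __name__=="__main__":
    im=cams.snapshot("top")
    for v in(120,140,160): print("oak",v,fine(im,(9,60,v),(24,210,255),(290,150,350,215),.032))
    d=cv2.imread("pics/top0.png")[:,:,::-1]
    for v in(140,150,170): print("white0",v,fine(d,(10,5,v),(35,70,255),(255,195,312,256),.016))
E
python3 sp.py
```

```text
t 16.85 tcp [0.4814 0.1249 0.0192] yaw -36.71 F [-0.1 -0.   4. ] gap 0.694
shift [ -0.03   0.08 -10.58] turn [-0.06 -0.09 -0.01]
oak 120 (array([621.9,   2.7]), array([ 62.6, 123.5]), np.float32(158.0))
oak 140 (array([622.3,   2.8]), array([ 62.2, 122.9]), np.float32(158.0))
oak 160 (array([622.6,   2.8]), array([ 61.9, 122.3]), np.float32(158.0))
white0 140 (array([481. , 124.4]), array([ 61.2, 121.5]), np.float32(143.2))
white0 150 (array([480.9, 124.4]), array([ 60.9, 121.4]), np.float32(143.4))
white0 170 (array([480.9, 124.8]), array([ 60.7, 120.7]), np.float32(143.1))
```

Call:
carry_out:
  targets:
    - [[0, 0, -0.5, 0, 0, 0, 5.5], [0, 0, -1.5, 0, 0, 0, 5.5], [0, 0, -3.5, 0, 0, 0, 5.5], [0, 0, -6, 0, 0, 0, 5.5], [0, 0, -8.5, 0, 0, 0, 5.5], [0, 0, -10, 0, 0, 0, 5.5], [0, 0, -10.5, 0, 0, 0, 5.5], [0, 0, -10.5, 0, 0, 0, 5.5], [0, 0, -10.5, 0, 0, 0, 5.5], [0, 0, -10.5, 0, 0, 0, 5.5]]

```text
t: 17.73
tcp_pos: [0.4803, 0.1249, 0.123]
tool_rot: [0.949, -0.315, -0.0, 0.0]
force: [0.0, -0.0, -1.3]
finger_gap: 0.691
gripper_force: 54.2
```

```bash
python3 g.py .6215 .0037 .125 -22
```

```text
t 17.73 tcp [0.4803 0.1249 0.123 ] yaw -36.72 F [ 0.  -0.  -1.3] gap 0.691
shift [18.56  1.27 -0.21] turn [  0.03   0.03 -14.72]
```

Call:
carry_out:
  targets:
    - [[1, 0.1, 0, 0, 0, -1, 5.5], [3, 0.2, 0, 0, 0, -3, 5.5], [5.5, 0.4, 0, 0, 0, -5, 5.5], [8, 0.6, 0, 0, 0, -7, 5.5], [10.5, 0.8, 0, 0, 0, -9, 5.5], [13, 0.9, 0, 0, 0, -11, 5.5], [15.5, 1.1, 0, 0, 0, -13, 5.5], [17.5, 1.2, 0, 0, 0, -14, 5.5], [18.6, 1.3, 0, 0, 0, -14.7, 5.5], [18.6, 1.3, 2, 0, 0, -14.7, 5.5], [18.6, 1.3, 4, 0, 0, -14.7, 5.5], [18.6, 1.3, 5, 0, 0, -14.7, 5.5]]

```text
t: 18.73
tcp_pos: [0.6201, 0.0037, 0.0707]
tool_rot: [0.982, -0.191, -0.002, -0.0]
force: [-0.8, 0.3, -0.8]
finger_gap: 0.689
gripper_force: 54.2
```

Call:
carry_out:
  targets:
    - [[0, 0, 0, 0, 0, 0, 5.5], [0, 0, 0, 0, 0, 0, 5.5], [0, 0, 0, 0, 0, 0, 5.5]]

```text
t: 18.98
tcp_pos: [0.6227, 0.0036, 0.0744]
tool_rot: [0.982, -0.191, 0.001, -0.0]
force: [-0.1, 0.1, -0.1]
finger_gap: 0.693
gripper_force: 54.1
```

```bash
python3 g.py .6215 .0037 .0512 -22
cat > w.py <<'E'
from h import *
S=cams.snapshot("side")
x0,y0,x1,y1=262,180,335,250;f=4
big=cv2.resize(S[y0:y1,x0:x1],None,fx=f,fy=f,interpolation=cv2.INTER_CUBIC)
for nm,lo,hi in(("white",(10,5,140),(40,75,255)),("oak",(9,80,120),(24,210,255)),("dark",(3,120,40),(16,255,115))):
    for b in blobs(big,lo,hi,(0,0,big.shape[1],big.shape[0]),150)[:2]:
        h=cv2.approxPolyDP(cv2.convexHull(b[2].astype(np.int32)),4,True)[:,0]
        print(nm,b[0],((h+.5)/f-.5+[x0,y0]).round(1).tolist())
E
python3 w.py
```

```text
t 18.98 tcp [0.6227 0.0036 0.0744] yaw -21.99 F [-0.1  0.1 -0.1] gap 0.693
shift [-0.12  0.04  2.32] turn [-0.04 -0.1   0.01]
white 6628 [[297.9, 199.9], [318.6, 209.4], [306.9, 223.9], [303.9, 223.9], [287.6, 216.6]]
white 1035 [[273.1, 201.9], [275.6, 202.1], [281.9, 209.4], [282.6, 212.6], [274.1, 210.9], [271.9, 208.9], [271.1, 205.1]]
oak 7942 [[271.4, 215.6], [276.4, 210.6], [316.9, 219.6], [317.9, 221.1], [306.1, 236.4], [303.9, 236.9], [272.9, 220.9]]
dark 1024 [[316.9, 226.4], [304.9, 238.9], [273.1, 221.6]]
```

```bash
cat > q2.py <<'E'
from h import *
y=np.radians(-22);l=np.array([np.cos(y),np.sin(y),0]);w=np.array([-l[1],l[0],0])
for nm,o,z in(("white",[.6227,.0036],.0552),("white",[.6227,.0036],.0712),("oak",[.6215,.0037],.016),("oak",[.6215,.0037],.032),("dark",[.6205,.004],0),("dark",[.6205,.004],.016)):
    print(nm,z,[proj("side",np.r_[o,z]+a*.06*l+b*.03*w).round(1).tolist() for a,b in((1,1),(1,-1),(-1,-1),(-1,1))])
E
python3 q2.py; python3 w.py
```

```text
white 0.0552 [[269.9, 208.6], [283.4, 197.5], [317.5, 213.9], [304.5, 225.9]]
white 0.0712 [[269.6, 204.2], [283.2, 193.1], [317.5, 209.5], [304.5, 221.5]]
oak 0.016 [[271.1, 219.1], [284.2, 207.9], [317.8, 224.4], [305.0, 236.5]]
oak 0.032 [[270.8, 214.9], [284.0, 203.7], [317.8, 220.2], [305.0, 232.2]]
dark 0 [[271.6, 223.4], [284.7, 212.1], [318.0, 228.7], [305.4, 240.8]]
dark 0.016 [[271.4, 219.2], [284.5, 208.0], [318.1, 224.5], [305.4, 236.6]]
white 6504 [[302.6, 201.6], [318.6, 209.6], [305.1, 224.1], [287.4, 216.4], [296.1, 205.1]]
white 1062 [[272.1, 202.4], [274.6, 201.1], [281.9, 209.4], [282.6, 212.6], [274.4, 211.1], [271.1, 207.6]]
oak 7977 [[271.4, 215.6], [276.9, 210.9], [317.1, 219.6], [317.9, 221.1], [306.1, 236.4], [303.9, 236.9], [272.9, 220.9]]
dark 1002 [[273.4, 221.4], [316.6, 226.9], [304.9, 238.9], [277.4, 224.9]]
```

Call:
carry_out:
  targets:
    - [[-0.1, -0.1, 0.6, 0, 0, 0, 5.5], [-0.1, -0.1, 1.2, 0, 0, 0, 5.5], [-0.1, -0.1, 1.7, 0, 0, 0, 5.5], [-0.1, -0.1, 1.9, 0, 0, 0, 5.5], [-0.1, -0.1, 2.0, 0, 0, 0, 5.5], [-0.1, -0.1, 2.1, 0, 0, 0, 5.5], [-0.1, -0.1, 2.2, 0, 0, 0, 5.5], [-0.1, -0.1, 2.2, 0, 0, 0, 5.5]]

```text
t: 19.75
tcp_pos: [0.622, 0.0046, 0.0519]
tool_rot: [0.982, -0.191, 0.001, -0.0]
force: [-0.5, 0.1, -0.8]
finger_gap: 0.688
gripper_force: 54.1
```

```bash
python3 g.py .6222 .0045 .0512 -22
```

```text
t 19.75 tcp [0.622  0.0046 0.0519] yaw -22.02 F [-0.5  0.1 -0.8] gap 0.688
shift [ 0.02 -0.    0.07] turn [-0.03 -0.07 -0.02]
```

Call:
carry_out:
  targets:
    - [[0, 0, 0.1, 0, 0, 0, 5.5], [0, 0, 0.1, 0, 0, 0, 5.5], [0, 0, 0.1, 0, 0, 0, 5.5]]

```text
t: 20.0
tcp_pos: [0.6222, 0.0045, 0.0513]
tool_rot: [0.982, -0.191, 0.001, -0.0]
force: [0.4, 0.2, -0.5]
finger_gap: 0.688
gripper_force: 54.2
```

Call:
carry_out:
  targets:
    - [[0, 0, 0.1, 0, 0, 0, 5.5], [0, 0, 0.2, 0, 0, 0, 5.5], [0, 0, 0.2, 0, 0, 0, 5.5], [0, 0, 0.2, 0, 0, 0, 5.5]]

```text
t: 20.33
tcp_pos: [0.6223, 0.0045, 0.0512]
tool_rot: [0.982, -0.191, 0.001, -0.0]
force: [-2.5, 0.7, 11.8]
finger_gap: 0.688
gripper_force: 55.5
```

Call:
carry_out:
  targets:
    - [[0, 0, -0.1, 0, 0, 0, 5.5], [0, 0, -0.1, 0, 0, 0, 6], [0, 0, -0.1, 0, 0, 0, 6.5], [0, 0, -0.1, 0, 0, 0, 7.5], [0, 0, -0.1, 0, 0, 0, 8.5], [0, 0, -0.6, 0, 0, 0, 8.5], [0, 0, -2, 0, 0, 0, 8.5], [0, 0, -5, 0, 0, 0, 8.5], [0, 0, -9, 0, 0, 0, 8.5], [-4, -0.5, -12, 0, 0, 0, 8.5], [-8, -1, -12, 0, 0, 0, 8.5], [-12, -1.5, -12, 0, 0, 0, 8.5]]

```text
t: 21.33
tcp_pos: [0.5213, 0.0613, 0.1715]
tool_rot: [0.981, -0.192, 0.004, -0.001]
force: [-0.5, -0.2, 0.2]
finger_gap: 0.997
gripper_force: 0.0
```

Call:
carry_out:
  targets:
    - [[-4, 0, 0, 0, 0, 0, 8.5], [-6, 0, 0, 0, 0, 0, 8.5], [-6, 0, 0, 0, 0, 0, 8.5], [-6, 0, 0, 0, 0, 0, 8.5]]

```text
t: 21.67
tcp_pos: [0.4638, 0.0843, 0.1693]
tool_rot: [0.982, -0.19, 0.001, -0.0]
force: [1.9, -0.2, 1.5]
finger_gap: 0.995
gripper_force: 0.0
```

```bash
python3 w.py
python3 - <<'E'
from sp import *
im=cams.snapshot("top");d=cams.snapshot("top")
for v in(130,150,170): print("white",v,fine(im,(10,5,v),(40,75,255),(290,150,350,215),.048))
# basket: blue pixels at stand, bystanders vs start
a=cv2.imread("pics/top0.png")[:,:,::-1]
for nm,lo,hi,roi in(("redjar",(0,120,90),(8,255,255),(255,170,285,200)),("bluejar",(100,120,40),(125,255,255),(365,175,392,200)),("car",(20,150,120),(32,255,255),(310,210,340,260)),("basket",(100,120,40),(125,255,255),(410,165,480,220))):
    for n,i in(("0",a),("now",im)):
        print(nm,n,[(int(b[0]),b[1].round(1).tolist(),plane("top",b[1],.07).round(3).tolist() if nm=="basket" else"") for b in blobs(i,lo,hi,roi)[:3]])
print(manip.sense()["t"],manip.sense()["tcp_pos"])
E
```

```text
white 12821 [[270.9, 214.9], [271.9, 210.1], [285.4, 199.6], [318.9, 216.6], [306.6, 230.6], [304.1, 230.6]]
oak 3498 [[271.6, 215.1], [310.9, 227.6], [306.6, 235.9], [303.4, 236.9], [272.4, 220.6]]
dark 775 [[273.4, 221.6], [312.6, 230.6], [304.9, 238.9], [275.4, 223.9]]
white 130 (array([621.1,   3.3]), array([ 62.6, 122.8]), np.float32(157.6))
white 150 (array([621.3,   3.5]), array([ 62. , 122.6]), np.float32(157.8))
white 170 (array([621.3,   3.5]), array([ 61.5, 122. ]), np.float32(157.7))
redjar 0 [(78, [268.3, 184.3], '')]
redjar now [(78, [268.3, 184.3], '')]
bluejar 0 [(95, [378.0, 188.1], '')]
bluejar now [(95, [378.0, 188.1], '')]
car 0 [(387, [323.8, 233.8], '')]
car now [(386, [323.8, 233.9], '')]
basket 0 []
basket now [(270, [437.1, 207.2], [0.533, -0.37, 0.07]), (49, [426.2, 192.5], [0.58, -0.336, 0.07]), (17, [442.6, 195.1], [0.571, -0.389, 0.07])]
21.8167 [0.46654969 0.08334856 0.16913166]
```

The white base agrees with the oak to about 1 mm and 0.3°, and the oak with the dark base to about 2 mm. The basket is hanging, the jars and car have not moved, and the gripper is clear, so I hand in.

```bash
python3 -c "
from station import sign_off
print(sign_off())"
```

```text
the job is handed in; nothing more can be done
None
```

I hung the basket on both prongs and stacked the oak and white bases on the dark one, each within about 2 mm of the base below by the camera, then handed the job in at about 22 s; the hand-in gave no verdict back.

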